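Clamp the lidded jar with the swing bar

ROBOT

A 6-joint arm with a two-finger parallel gripper is mounted at the origin on the work surface. World frame = base frame: x ahead of the robot, y to its left, z up, the work surface at z = 0. Lengths are in mm, angles in degrees, forces in N, time in s.
With the tool pointing down it reaches from about 375 to 900 mm from the base axis. Payload 3.1 kg.
Tool frame: the origin (TCP) lies at the very end of the fingers, on their centre line; the grasp point (between the pads) lies 19 mm behind it; z points along the fingers, y is the line along which they close (so a half turn about z gives the same grasp; the last joint's range is limited). The gripper opens to 87 mm and grips with 3 to 60 N. Pads are 19 mm wide; open, the fingers measure 117 mm over their backs; the gripper's body (75 mm by 190 mm) begins 51 mm behind the grasp point.
Start: joints at [-86.774, 30.224, 82.088, -0, 67.689, -10.227], TCP at [145.43, -607.821, 222.548] pointing down, gripper open.
Joint ranges: [-176.69, 176.69], [-43.24, 126.21], [12.49, 139.97], [-82, 262], [0, 151.66], [-163.58, 163.58]. Speed limits (degrees/s): [159.86, 159.86, 180, 180, 180, 180].

INTERFACE

Orientations are given as [roll, pitch, yaw] about the fixed x, y, z axes, in that order (R = Rz(yaw) Ry(pitch) Rx(roll)).
In Python, from bench import manip gives the robot as it stands. The module is installed in compiled form; this text tells all that it offers.
- The arm moves only by the tool servo_tool, never from a script. Its argument "steps" is a list of rows, each a list of 6 numbers: the shift along the world's x, y, z in cm, then the turn, a rotation vector about the world's x, y, z in rad. In form: [[x, y, z, wx, wy, wz], ...]. A call has 1 to 20 rows; each row is the pose to reach, as a shift and turn from the pose commanded when the call began; what a row does not reach only later rows make up. A row lasts 1/12 s, in which the tool goes at most 41.7 mm and 7.16 degrees, less where a joint would pass 70% of its speed; a pose out of reach is approached as far as the arm can. A call with a gripper value outside its range is refused whole. "hand" is the closure, from 0 (fully open) to 1 (shut), set as the call begins (left out, the last holds). The fingers move at their own pace and stop on an object; "grip_force" is the grip in N (left out, the last holds). Time passes only in rows, so rows that repeat a pose let the fingers close. It gives the time, the measured TCP pose, the force, the opening and the grip force at its end, in the units of the state.
- manip.read_state(): the state, without advancing time (a new reading comes with each control period).
- manip.get_image(name): name is "side" or "top"; returns a dict with "color" (400x640x3 uint8, red, green, blue), "intrinsics" (3x3 intrinsics, pixels), "camera_from_world" (4x4, takes a point from world to camera coordinates). Camera axes: x right, y down, z forward; pixel columns grow to the right and rows downward; lengths in mm; the calibration is good to about 2 mm. A picture is of the moment at which its call begins. There is no depth.
- manip.finish_job(): hands the job in; it is judged then, once.
The state is a dict: "time_s": time; "joint_positions": joint angles; "joint_vel": joint speeds; "joint_torque": joint torques, N m; "ee_pos": TCP position; "eef_rot": TCP orientation; "force": force on the tool from outside, world axes, zero at the start; "ft_torque": the same for the moment, N m; "opening": opening from 0.0 (shut) to 1.0 (fully open); "grip_force": force on a finger pad.
Only numpy, scipy, OpenCV 4.12 (cv2) and the standard library are available. Lean on these libraries where they do the work, as an engineer would, in place of code of your own. Each camera call takes 0.05 s, during which the arm holds its last target. There are 200 camera calls.

TASK

Get the lidded glass jar ready for opening: stand it upright on the ledge between the open wooden swing bar and the plywood back rest of the jar clamp and let go of it. Then swing the bar shut by pushing near its free end until it squeezes the jar against the back rest, firmly enough that the jar stays gripped after you let go of the bar, but gently, because it is glass. Leave everything else on the ledge alone.

Things in the scene. Friction and masses are not known exactly. Their poses are not given: they have to be found in the camera images.
- jar: Closed glass jar with steel screw lid (not the brown stock jars in the crate). Body 66 mm wide up to 84 mm, lid 62 mm wide from 91 to 118 mm up (grasp the lid from above). 0.28 to 0.56 kg. Origin: centre of underside, z up. Stands loose, left or right of the clamp. The bar may squeeze the glass with at most 20 N; sliding it on the ledge takes up to 4 N.
- jar_clamp: Fixed plywood base of the clamp. Origin on the ledge (z 0) in the bay; x points from the bar to the back rest, y along the shut bar to the pivot, z up. Pivot pin at x 0, y +110 mm, foot 56 mm square, 32 high. Plank 60 mm high behind, x 113 to 137. The clamp's yaw is within 0.2 rad of the robot's axes.
- bay (a point): Fixed point of the clamp, on the ledge at its x 24 mm, y 0; axes as the clamp. A jar set down centred here is clear of the rest and of the open bar. Behind it stands the back rest, a plywood plate 100 mm wide, 62 high, with two cheeks 86 mm apart. The rest is adjustable, not measured: its flat front is 46 to 72 mm beyond this point in x, so where the jar seats must be felt.
- swing_bar: Wooden bar 20 mm thick, 35 to 65 mm above the ledge, turning level about the pin. Origin on the pin's axis at ledge level; it runs 265 mm along its own -y; its own +x side faces the jar. Axes parallel to the clamp's = about shut (within 0.2 rad); starts 0.45 to 0.65 rad open, free end towards the robot; shutting is counter-clockwise from above. It stays where left.
- pad (a point): Centre of the face of the rubber pad on the bar's jar side, 110 mm from the pin, 16 mm from the bar's centre line, 50 mm up; pad 50 mm wide; it gives 0.05 mm per N. Squeeze on the jar here = 2.2 x push at bar_end - 8 N. On release the stiff pivot keeps up to 8 N of it; at the end at least 4 N must remain.
- bar_end (a point): Where to push: on the bar's centre line, 245 mm from the pin, 20 mm before the free end, 50 mm up, axes as the bar. Push on the side away from the jar (its -x side), along the bar's x. The stiff pivot takes a push of about 3.7 N here to turn (0.9 N m), 4.5 to 5.5 N while the jar slides; 9 N here squeezes a seated jar with about 12 N.
- tumbler: Bystander, not to be moved: open glass tumbler without a lid, 68 mm wide, 100 mm tall. Origin: centre of its underside.
- bowl: Bystander, not to be moved: orange plastic bowl, 120 mm wide, 50 mm tall. Origin: centre of its underside.
- teaspoon: Bystander, not to be moved: steel teaspoon lying on the ledge, 140 mm long. Origin: centre of its underside.
- mug: Bystander, not to be moved: white mug with a handle, 80 mm wide, 90 mm tall. Origin: centre of its underside.
- tin: Bystander, not to be moved: closed tin can, 72 mm wide, 100 mm tall. Origin: centre of its underside.
- bottle: Bystander, not to be moved: green glass bottle, 60 mm wide, 190 mm tall. Origin: centre of its underside.
Not all that is in view belongs to the job. What is shaped like the jar but purple or turquoise is not meant.

How it is judged (in metres and radians):
On the way:
1. the jar stands upright on the ledge in the bay between open bar and back rest, let go (x of jar in the frame of jar_clamp between 0 and 0.075 m and y of jar in the frame of jar_clamp between -0.022 and 0.022 m and angle between jar's own z axis and vertical below 0.08 rad and height (world z) of jar below 0.006 m and contact force between the fingers and jar below 0.05 N and contact force between swing_bar and jar below 0.5 N), for 0.2 s.
At the end, for the whole second after the job is handed in: The jar stands upright (within 0.08 rad) on the ledge in the clamp's bay (centre 0 to 75 mm in x and within 22 mm in y of the clamp's origin), at rest, and the released bar still presses on it with 4 to 20 N (x of jar in the frame of jar_clamp between 0 and 0.075 m and y of jar in the frame of jar_clamp between -0.022 and 0.022 m and angle between jar's own z axis and vertical below 0.08 rad and height (world z) of jar below 0.006 m and contact force between swing_bar and jar between 4 and 20 N and linear speed of jar below 0.01 m/s and angular speed of swing_bar below 0.03 rad/s); the robot touches nothing.
It fails at once if the bar squeezes the glass jar with more than 20 N (contact force between swing_bar and jar above 20 N).
It fails at once if the jar is tipped by more than 0.35 rad (angle between jar's own z axis and vertical above 0.35 rad).
It fails at once if the jar is let go more than 15 mm above the ledge (height (world z) of jar above 0.015 m and contact force between the fingers and jar below 0.05 N).
It fails at once if the bar is pushed far from its free end (the fingers touch it more than 90 mm from the push point) (contact force between the fingers and swing_bar above 0.5 N and horizontal distance between the grasp point and bar_end above 0.09 m).
It fails at once if a bystander is moved by more than 20 mm (distance of any of tumbler, bowl, teaspoon, mug, tin, bottle from where it was at the start of the episode above 0.02 m).
It also fails if it takes over 64 s, if anything falls off the work surface, if the arm or the gripper's body presses on something with over 40 N, if the wrist force passes 120 N, or if a joint passes its speed limit or range.

## Working session

There is one attempt and no reset: what is moved stays moved. The work goes in short steps, Python scripts to look and compute and a tool call to move; the robot and the scene stay as the last step left them, time stands still between calls to the robot, and variables do not carry over. Pictures are saved under pics/ and viewed, at most 10 in all, crops included, and the job is handed in when it is done.

Besides the shell and the picture viewer there is one more tool, called after ">>>" as name(argument=value, ...), one argument or row to a line, values as JSON. servo_tool: Moves the arm, as the interface text tells. Its arguments: {"type":"object","properties":{"steps":{"type":"array","items":{"type":"array","items":{"type":"number"}}},"hand":{"type":"number"},"grip_force":{"type":"number"}},"required":["steps"]}

```bash
mkdir -p pics; cat > h.py <<'E'
from bench import manip
import numpy as np, cv2
def snap(n,tag):
    d=manip.get_image(n); cv2.imwrite(f'pics/{tag}.png',d['color'][:,:,::-1]); np.savez(f'pics/{tag}.npz',**d); return d
def ray(d,u,v,z):
    K=np.array(d['intrinsics']);T=np.array(d['camera_from_world']);R=T[:3,:3];t=T[:3,3]
    c=-R.T@t; r=R.T@np.linalg.solve(K,[u,v,1]); return c+r*(z-c[2])/r[2]
def proj(d,p):
    K=np.array(d['intrinsics']);T=np.array(d['camera_from_world']);q=K@(T[:3,:3]@np.array(p,float)+T[:3,3]); return q[:2]/q[2]
E
python3 - <<'E'
from h import *
for n in('top','side'):
    d=snap(n,n+'0'); T=d['camera_from_world'];print(n,-T[:3,:3].T@T[:3,3],d['intrinsics'][0])
s=manip.read_state();print(s['ee_pos'],s['eef_rot'],s['force'],s['time_s'])
E
```

```text
top [ 433.40711359   -9.12193818 1292.51784535] [405.79544561   0.         321.53069857]
side [106.41041991 590.62002369 913.18786103] [407.30210451   0.         322.28087797]
[ 145.40804237 -607.18121817  221.66707495] [-1.79890220e+02 -1.92292844e-02  1.34553530e+01] [-0.37379804 -0.2147471   0.71002284] 0.1
```

View pics/top0.png

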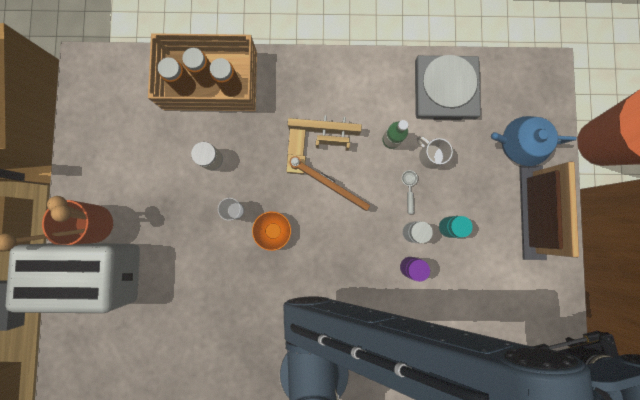

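View pics/side0.png

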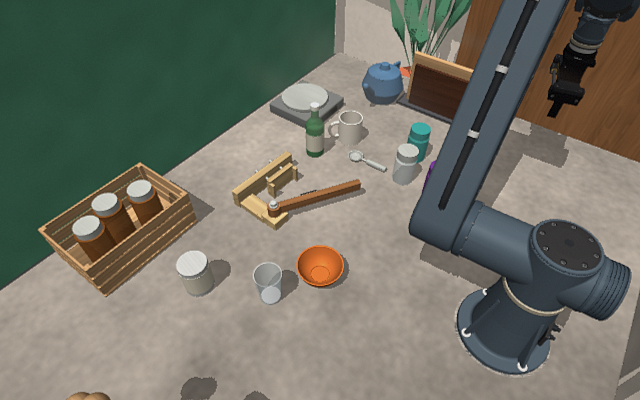

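```bash
python3 - <<'E'
from h import *
a=cv2.imread('pics/side0.png');b=cv2.imread('pics/top0.png')
f=lambda i,x,y,w,h:cv2.resize(i[y:y+h,x:x+w],(400,300),interpolation=cv2.INTER_CUBIC)
cv2.imwrite('pics/z1.png',np.vstack([np.hstack([f(a,155,235,80,60),f(a,370,130,80,60)]),np.hstack([f(b,275,110,120,90)]+[f(b,390,200,80,60)])]))
E
```

```text
(no output)
```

View pics/z1.png

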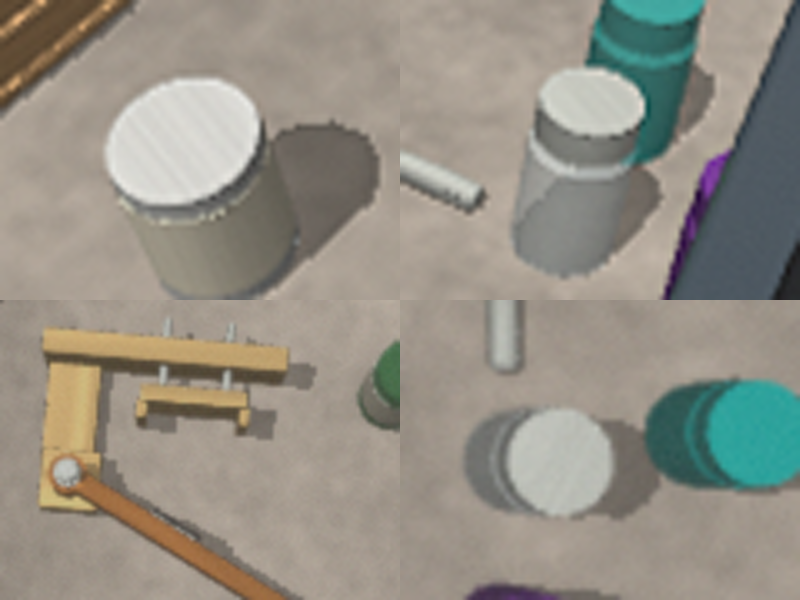

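```bash
python3 - <<'E'
from h import *
d=dict(np.load('pics/top0.npz')); s=dict(np.load('pics/side0.npz'))
im=d['color']; hsv=cv2.cvtColor(im,cv2.COLOR_RGB2HSV).astype(int)
# plank rear top edge (z 60, clamp x=137)
ye=(hsv[...,0]>14)&(hsv[...,0]<30)&(hsv[...,1]>85)
P=[]
for u in range(292,358):
    c=np.where(ye[112:140,u])[0]
    if len(c): P.append(ray(d,u,112+c[0]-.5+.5,60)[:2])
P=np.array(P); l=cv2.fitLine(P.astype(np.float32),cv2.DIST_HUBER,0,.01,.01).ravel(); 
if l[1]<0:l[:2]*=-1
yaw=np.arctan2(-l[0],l[1]); print('plank',l,'yaw',yaw,'n',len(P))
ey=l[:2].astype(float); ex=np.array([ey[1],-ey[0]]); print('ex',ex,'rear x',ex@l[2:])
# bar
br=(hsv[...,0]<14)&(hsv[...,1]>120)&(hsv[...,2]>120); br[:150]=0;br[215:]=0;br[:,:288]=0;br[:,385:]=0
n,lab,st,ce=cv2.connectedComponentsWithStats(br.astype(np.uint8)); k=1+np.argmax(st[1:,4]); print(st[k])
v,u=np.where(lab==k); Q=np.array([ray(d,a,b,65)[:2] for a,b in zip(u,v) if a>305])
lb=cv2.fitLine(Q.astype(np.float32),cv2.DIST_HUBER,0,.01,.01).ravel()
if lb[1]>0: lb[:2]*=-1
t=(Q-lb[2:])@lb[:2]; w=(Q-lb[2:])@np.array([-lb[1],lb[0]]); end=lb[2:]+lb[:2]*t.max()
print('bar dir',lb[:2],'width',np.percentile(w,[2,98]),'end',end,'pin(265 back)',end-265*lb[:2])
for z in(65,80):print('pin cap',z,ray(d,295.1,161.6,z))
pin=(end-265*lb[:2]); 
print('pin->rear dist',ex@l[2:]-ex@pin)
print('open angle',np.arctan2(lb[0],-lb[1])) 
cl=pin-110*ey; print('clamp',cl,'bay',cl+24*ex)
# jar lid
lid=(hsv[...,1]<30)&(hsv[...,2]>175); lid[:215]=0;lid[250:]=0;lid[:,:400]=0;lid[:,440:]=0
n,lab,st,ce=cv2.connectedComponentsWithStats(lid.astype(np.uint8));k=1+np.argmax(st[1:,4]);print(st[k],ce[k],'jar',ray(d,*ce[k],118))
j=ray(d,*ce[k],118); print('side check lid',proj(s,j),'expect~(488..)', 370+590/5,130+102/5)
# others
for nm,u,v,z in(('turq',460.5,227,118),('purp',420,269,118),('tin',204,153.5,100),('spoon',410,210,5),('bottle',403,126,190),('mug',438,152,90)):print(nm,ray(d,u,v,z)[:2].round())
E
```

```text
plank [ 7.0636012e-02  9.9750215e-01  7.7184979e+02 -2.5282015e+01] yaw -0.07069488 n 66
ex [ 0.99750215 -0.07063601] rear x 771.7076467449876
[341 190   6   6  13]
bar dir [-0.521207   -0.85343033] width [-6.05254614  8.17217314] end [546.19979699 -93.58457107] pin(265 back) [684.31963952 132.57447129]
pin cap 65 [644.10754001  62.55802092  65.        ]
pin cap 80 [641.53282681  61.68210747  80.        ]
pin->rear dist 98.46186819875265
open angle -0.54826456
clamp [676.54967824  22.84923499] bay [700.4897298   21.15397071]
[412 222  20  21 333] [421.56156156 231.84384384] jar [ 433.83343429 -308.71263242  118.        ]
side check lid [408.32892534 148.77272192] expect~(488..) 488.0 150.4
turq [ 449. -422.]
purp [ 328. -303.]
tin [659. 331.]
spoon [ 503. -302.]
bottle [ 726. -243.]
mug [ 674. -369.]
```

```bash
cat > bar.py <<'E'
from h import *
def bar(d,ulo=305,umax=385,vmax=215):
    hsv=cv2.cvtColor(d['color'],cv2.COLOR_RGB2HSV).astype(int)
    br=(hsv[...,0]<17)&(hsv[...,1]>110)&(hsv[...,2]>90); br[:140]=0;br[vmax:]=0;br[:,:ulo]=0;br[:,umax:]=0
    n,lab,st,ce=cv2.connectedComponentsWithStats(br.astype(np.uint8)); k=1+np.argmax(st[1:,4]); print(st[k])
    v,u=np.where(lab==k); Q=np.array([ray(d,a,b,65)[:2] for a,b in zip(u,v)])
    l=cv2.fitLine(Q.astype(np.float32),cv2.DIST_HUBER,0,.01,.01).ravel().astype(float)
    if l[1]>0: l[:2]*=-1
    t=(Q-l[2:])@l[:2]; w=(Q-l[2:])@np.array([-l[1],l[0]])
    return l[:2],l[2:],l[2:]+l[:2]*t.max(),np.percentile(w,[2,98])
E
python3 - <<'E'
from bar import *
d=dict(np.load('pics/top0.npz'))
hsv=cv2.cvtColor(d['color'],cv2.COLOR_RGB2HSV); print(hsv[180,325:340].tolist(),hsv[175:192,335].tolist())
b,c,end,w=bar(d); print(b,c,end,w,'pin',end-265*b)
E
```

```text
[[14, 149, 169], [14, 145, 165], [13, 151, 162], [13, 146, 155], [13, 123, 145], [14, 88, 127], [17, 30, 135], [20, 21, 109], [9, 30, 85], [16, 32, 88], [18, 38, 113], [13, 30, 119], [17, 33, 125], [13, 34, 134], [18, 37, 160]] [[15, 33, 172], [14, 35, 170], [18, 34, 166], [14, 34, 158], [17, 33, 125], [18, 38, 113], [14, 36, 105], [16, 43, 113], [14, 92, 122], [13, 137, 145], [14, 143, 153], [14, 143, 160], [13, 146, 161], [14, 145, 164], [14, 144, 161], [14, 143, 141], [12, 87, 106]]
[305 165  65  45 460]
[-0.52713722 -0.8497802 ] [565.27453613 -63.64725876] [ 505.28428328 -160.35552988] [-9.12136571  8.88212243] pin [644.97564656  64.83622362]
```

>>> servo_tool(
  steps=[
    [2.9,3,0,0,0,0],
    [5.8,6,0,0,0,0],
    [8.7,9,0,0,0,0],
    [11.6,12,0,0,0,0],
    [14.5,15,0,0,0,0],
    [17.4,18,0,0,0,0],
    [20.3,21,0,0,0,0],
    [23.2,24,-1,0,0,0],
    [26.1,27,-2,0,0,0],
    [28.85,29.9,-4,0,0,0],
    [28.85,29.9,-5,0,0,0],
    [28.85,29.9,-6,0,0,0],
    [28.85,29.9,-7,0,0,0],
    [28.85,29.9,-7,0,0,0],
  ],
  hand=0,
)

```text
time_s: 1.27
ee_pos: [432.5, -308.6, 150.6]
eef_rot: [-179.8, 0.1, 13.4]
force: [1.3, 0.6, 0.9]
opening: 1.003
grip_force: 0.0
```

```bash
python3 - <<'E'
from h import *
d=snap('side','side1'); cv2.imwrite('pics/s1z.png',cv2.resize(d['color'][60:260,220:500,::-1],(784,560)))
t=dict(np.load('pics/top0.npz'))
cl=np.array([635.7,-46.7]);ex=np.array([.9975,-.0706]);ey=np.array([.0706,.9975])
for u,v in((275+142*.3,110+117*.3),(275+244*.3,110+122*.3),(275+192*.3,110+96*.3)):
    p=ray(t,u,v,62)[:2]-cl; print(p@ex,p@ey)
E
```

```text
58.03033671742716 45.1997346842448
61.08026776864461 -49.11257318735792
81.49257885829435 0.6847475444535552
```

View pics/s1z.png

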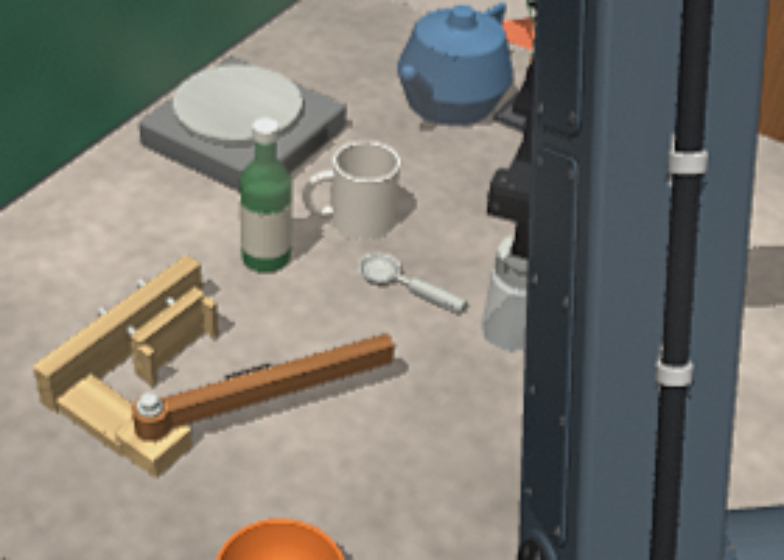

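The side view shows the gripper above the jar (about (505,250) in the crop), with the clamp clear. Descending and gripping.

>>> servo_tool(
  steps=[
    [0.1,0,-2,0,0,0],
    [0.1,0,-4,0,0,0],
    [0.1,0,-5.5,0,0,0],
    [0.1,0,-6.4,0,0,0],
    [0.1,0,-6.4,0,0,0],
    [0.1,0,-6.4,0,0,0],
  ],
)

```text
time_s: 1.82
ee_pos: [434.7, -309.8, 88.8]
eef_rot: [180.0, -0.0, 13.4]
force: [-0.1, -0.1, -0.1]
opening: 0.998
grip_force: 0.0
```

>>> servo_tool(
  steps=[
    [0,0,0,0,0,0],
    [0,0,0,0,0,0],
    [0,0,0,0,0,0],
    [0,0,0,0,0,0],
    [0,0,0,0,0,0],
    [0,0,0,0,0,0],
    [0,0,0,0,0,0],
    [0,0,0,0,0,0],
    [0,0,0,0,0,0],
    [0,0,0,0,0,0],
  ],
  hand=1,
  grip_force=25,
)

```text
time_s: 2.65
ee_pos: [434.9, -308.3, 88.9]
eef_rot: [-180.0, 0.0, 13.5]
force: [-0.8, 3.0, 5.8]
opening: 0.693
grip_force: 25.0
```

>>> servo_tool(
  steps=[
    [0,0,0.8,0,0,0],
    [0,0,2,0,0,0],
    [0,0,4,0,0,0],
    [0,0,6,0,0,0],
    [0,0,8,0,0,0],
    [0,0,10,0,0,0],
    [0,0,11.5,0,0,0],
    [0,0,12,0,0,0],
    [0,0,12,0,0,0],
  ],
)

```text
time_s: 3.4
ee_pos: [435.3, -309.4, 209.5]
eef_rot: [179.9, -0.1, 13.5]
force: [-0.1, -0.3, -4.7]
opening: 0.696
grip_force: 25.0
```

>>> servo_tool(
  steps=[
    [0.8,0.9,0,0,0,0],
    [2.2,2.6,0,0,0,0],
    [3.9,4.5,0,0,0,0],
    [5.6,6.5,0,0,0,0],
    [7.3,8.5,0,0,0,0],
    [9,10.4,0,0,0,0],
    [10.7,12.4,0,0,0,0],
    [12.4,14.3,0,0,0,0],
    [14.1,16.3,0,0,0,0],
    [15.8,18.2,0,0,0,0],
    [17.5,20.2,0,0,0,0],
    [19.2,22.2,0,0,0,0],
    [20.8,24,0,0,0,0],
    [22,25.4,0,0,0,0],
    [22.5,26,0,0,0,0],
    [22.5,26,0,0,0,0],
    [22.5,26,0,0,0,0],
    [22.5,26,0,0,0,0],
  ],
)

```text
time_s: 4.9
ee_pos: [658.6, -49.5, 207.5]
eef_rot: [-180.0, 0.2, 13.4]
force: [-0.3, 0.2, -4.1]
opening: 0.693
grip_force: 25.0
```

```bash
python3 - <<'E'
from h import *
s=manip.read_state();print(s['ee_pos'],s['force'])
d=snap('side','side2'); t=snap('top','top2')
cv2.imwrite('pics/s2z.png',np.hstack([cv2.resize(d['color'][120:260,220:360,::-1],(390,390)),cv2.resize(t['color'][100:220,270:390,::-1],(390,390))]))
E
```

```text
[658.58149921 -49.46414837 207.5133028 ] [-0.29847068  0.15439337 -4.11551566]
```

View pics/s2z.png

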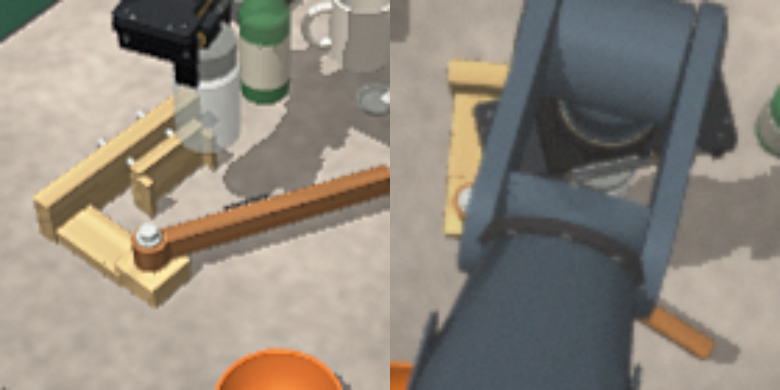

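>>> servo_tool(
  steps=[
    [0.1,0,-1,0,0,0],
    [0.1,0,-3,0,0,0],
    [0.1,0,-5,0,0,0],
    [0.1,0,-7,0,0,0],
    [0.1,0,-9,0,0,0],
    [0.1,0,-10.5,0,0,0],
    [0.1,0,-11.2,0,0,0],
    [0.1,0,-11.5,0,0,0],
    [0.1,0,-11.5,0,0,0],
    [0.1,0,-11.5,0,0,0],
  ],
)

```text
time_s: 5.83
ee_pos: [661.7, -49.3, 94.4]
eef_rot: [180.0, -0.1, 13.4]
force: [-0.2, 0.5, -2.6]
opening: 0.696
grip_force: 25.0
```

>>> servo_tool(
  steps=[
    [0,0,-0.1,0,0,0],
    [0,0,-0.2,0,0,0],
    [0,0,-0.3,0,0,0],
    [0,0,-0.3,0,0,0],
    [0,0,-0.3,0,0,0],
  ],
)

```text
time_s: 6.25
ee_pos: [661.0, -48.8, 90.8]
eef_rot: [180.0, -0.0, 13.5]
force: [0.3, 0.9, -5.3]
opening: 0.695
grip_force: 25.0
```

>>> servo_tool(
  steps=[
    [0,0,-0.1,0,0,0],
    [0,0,-0.15,0,0,0],
    [0,0,-0.2,0,0,0],
    [0,0,-0.2,0,0,0],
    [0,0,-0.2,0,0,0],
  ],
)

```text
time_s: 6.67
ee_pos: [661.2, -48.8, 89.0]
eef_rot: [180.0, -0.0, 13.5]
force: [-0.8, 0.4, -0.8]
opening: 0.698
grip_force: 25.0
```

>>> servo_tool(
  steps=[
    [0,0,-0.05,0,0,0],
    [0,0,-0.1,0,0,0],
    [0,0,-0.1,0,0,0],
  ],
)

```text
time_s: 6.92
ee_pos: [661.4, -48.7, 89.0]
eef_rot: [180.0, -0.1, 13.5]
force: [-1.5, 1.8, 5.0]
opening: 0.693
grip_force: 25.0
```

>>> servo_tool(
  steps=[
    [0,0,0,0,0,0],
    [0,0,0,0,0,0],
    [0,0,0,0,0,0],
    [0,0,0,0,0,0],
    [0,0,0,0,0,0],
    [0,0,0,0,0,0],
    [0,0,0,0,0,0],
    [0,0,0,0,0,0],
  ],
  hand=0,
)

```text
time_s: 7.58
ee_pos: [660.9, -48.9, 87.4]
eef_rot: [180.0, 0.0, 13.5]
force: [-0.0, 0.1, 0.7]
opening: 1.0
grip_force: 0.0
```

>>> servo_tool(
  steps=[
    [0,0,1,0,0,0],
    [0,0,2.5,0,0,0],
    [0,0,5,0,0,0],
    [0,0,8,0,0,0],
    [0,0,11,0,0,0],
    [0,0,12,0,0,0],
    [0,0,12,0,0,0],
  ],
)

```text
time_s: 8.17
ee_pos: [663.3, -49.3, 212.1]
eef_rot: [179.8, -0.4, 13.5]
force: [-0.2, -0.4, 1.3]
opening: 0.998
grip_force: 0.0
```

>>> servo_tool(
  steps=[
    [-2.1,-0.8,0,0,0,-0.09],
    [-4.2,-1.6,0,0,0,-0.18],
    [-6.3,-2.4,0,0,0,-0.27],
    [-8.4,-3.2,0,0,0,-0.36],
    [-10.5,-4,0,0,0,-0.45],
    [-12.6,-4.8,0,0,0,-0.54],
    [-14.7,-5.6,0,0,0,-0.63],
    [-16.8,-6.4,0,0,0,-0.72],
    [-18.7,-7.2,0,0,0,-0.794],
    [-18.7,-7.2,0,0,0,-0.794],
    [-18.7,-7.2,0,0,0,-0.794],
  ],
  hand=1,
  grip_force=10,
)

```text
time_s: 9.08
ee_pos: [472.6, -120.6, 206.5]
eef_rot: [-180.0, 0.2, -32.1]
force: [0.3, -0.3, 0.5]
opening: 0.25
grip_force: 0.0
```

```bash
python3 - <<'E'
from h import *
s=manip.read_state();print(s['ee_pos'],s['eef_rot'],s['force'],s['opening'])
d=snap('side','side3'); t=snap('top','top3')
cv2.imwrite('pics/s3z.png',np.hstack([cv2.resize(d['color'][120:260,220:360,::-1],(390,390)),cv2.resize(t['color'][100:220,270:390,::-1],(390,390))]))
E
```

```text
[ 472.60403641 -120.58695708  206.50735727] [-1.79994269e+02  1.52696641e-01 -3.20710263e+01] [ 0.27593179 -0.28255774  0.4802042 ] 0.2502310972717322
```

View pics/s3z.png

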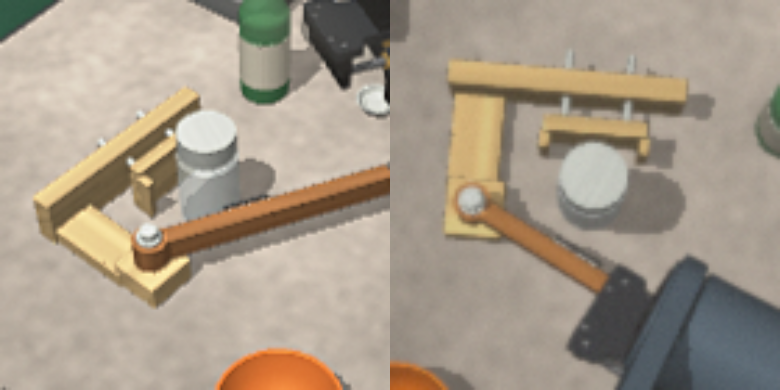

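>>> servo_tool(
  steps=[
    [0,0,-3,0,0,0],
    [0,0,-6,0,0,0],
    [0,0,-9,0,0,0],
    [0,0,-12,0,0,0],
    [0,0,-14.5,0,0,0],
    [0,0,-16.3,0,0,0],
    [0,0,-16.9,0,0,0],
    [0,0,-16.9,0,0,0],
    [0,0,-16.9,0,0,0],
    [0,0,-16.9,0,0,0],
  ],
)

```text
time_s: 10.02
ee_pos: [475.1, -121.1, 39.4]
eef_rot: [-180.0, -0.1, -32.0]
force: [0.4, -0.2, 0.6]
opening: 0.007
grip_force: 0.0
```

```bash
python3 - <<'E'
from h import *
t=dict(np.load('pics/top3.npz'))
cl=np.array([635.7,-46.7]);ex=np.array([.9975,-.0706]);ey=np.array([.0706,.9975])
p=ray(t,332.5,153.2,118)[:2]-cl;print('jar',p@ex,p@ey)
for v in (133,137):
  q=ray(t,270+203/3.25,100+v/3.25,62)[:2]-cl;print('rest',q@ex)
s=manip.read_state();e=s['ee_pos'];print(e,s['eef_rot'],s['force'],s['opening'])
pin=np.array([643.5,63])
for off in(19.5,):
  for b in(-32,-28,-24,-20,-16,-12,-8,-4,0,4):
    r=np.radians(b);c,n=np.cos(r),np.sin(r)
    q=pin+245*np.array([n,-c])-off*np.array([c,n]);print(b,q.round(1),((q-e[:2])/10).round(2),round(np.radians(b-s['eef_rot'][2]),3))
E
```

```text
jar 25.61156232274543 -1.3297184871967866
rest 74.82078118437164
rest 70.97639127106548
[ 475.08148985 -121.08402915   39.40647835] [-1.79986777e+02 -1.35827477e-01 -3.20023047e+01] [ 0.38375956 -0.23751333  0.5648993 ] 0.007055685375548468
-32 [ 497.1 -134.4] [ 2.21 -1.34] 0.0
-28 [ 511.3 -144.2] [ 3.62 -2.31] 0.07
-24 [ 526.  -152.9] [ 5.1  -3.18] 0.14
-20 [ 541.4 -160.6] [ 6.63 -3.95] 0.209
-16 [ 557.2 -167.1] [ 8.21 -4.61] 0.279
-12 [ 573.5 -172.6] [ 9.84 -5.15] 0.349
-8 [ 590.1 -176.9] [11.5  -5.58] 0.419
-4 [ 607. -180.] [13.19 -5.9 ] 0.489
0 [ 624. -182.] [14.89 -6.09] 0.559
4 [ 641.1 -182.8] [16.61 -6.17] 0.628
```

>>> servo_tool(
  steps=[
    [1,-0.6,0,0,0,0],
    [1.7,-1.03,0,0,0,0],
    [2.21,-1.34,0,0,0,0],
    [2.56,-1.58,0,0,0,0.017],
    [2.91,-1.82,0,0,0,0.035],
    [3.26,-2.06,0,0,0,0.052],
    [3.62,-2.31,0,0,0,0.07],
    [3.99,-2.53,0,0,0,0.087],
    [4.36,-2.74,0,0,0,0.105],
    [4.73,-2.96,0,0,0,0.122],
    [5.1,-3.18,0,0,0,0.14],
    [5.48,-3.37,0,0,0,0.157],
    [5.86,-3.57,0,0,0,0.175],
    [6.25,-3.76,0,0,0,0.192],
    [6.63,-3.95,0,0,0,0.209],
  ],
)

```text
time_s: 11.27
ee_pos: [540.6, -160.5, 38.5]
eef_rot: [-180.0, 0.0, -20.0]
force: [-3.0, 2.5, 2.2]
opening: 0.008
grip_force: 1.9
```

```bash
python3 - <<'E'
from h import *
s=manip.read_state();print(s['ee_pos'],s['eef_rot'],s['force'])
t=snap('top','top4')
cv2.imwrite('pics/s4z.png',cv2.resize(t['color'][100:220,270:390,::-1],(500,500)))
E
```

```text
[ 540.59727003 -160.47135032   38.49214957] [-1.79995227e+02  8.11047722e-03 -1.99675805e+01] [-2.9904607   2.46343007  2.21794575]
```

View pics/s4z.png

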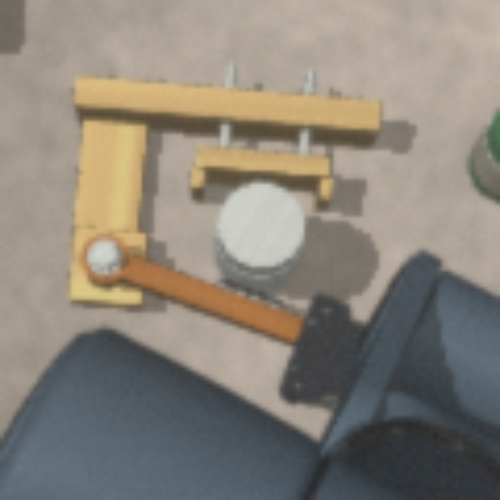

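>>> servo_tool(
  steps=[
    [0.2,-0.08,0,0,0,0.009],
    [0.39,-0.17,0,0,0,0.017],
    [0.59,-0.25,0,0,0,0.026],
    [0.79,-0.34,0,0,0,0.035],
    [0.99,-0.42,0,0,0,0.044],
    [1.19,-0.5,0,0,0,0.052],
    [1.38,-0.58,0,0,0,0.061],
    [1.58,-0.66,0,0,0,0.07],
  ],
)

```text
time_s: 11.98
ee_pos: [555.3, -166.7, 38.5]
eef_rot: [-180.0, 0.1, -16.0]
force: [-5.0, 0.5, 3.3]
opening: 0.006
grip_force: 2.6
```

>>> servo_tool(
  steps=[
    [0.16,-0.06,0,0,0,0.007],
    [0.33,-0.12,0,0,0,0.014],
    [0.49,-0.17,0,0,0,0.021],
    [0.65,-0.22,0,0,0,0.028],
    [0.81,-0.28,0,0,0,0.035],
  ],
)

```text
time_s: 12.4
ee_pos: [563.5, -169.7, 38.5]
eef_rot: [180.0, 0.1, -14.0]
force: [-5.7, -0.2, 2.3]
opening: 0.004
grip_force: 2.6
```

>>> servo_tool(
  steps=[
    [0.1,-0.03,0,0,0,0.004],
    [0.2,-0.06,0,0,0,0.009],
    [0.31,-0.1,0,0,0,0.013],
    [0.41,-0.13,0,0,0,0.017],
    [0.51,-0.16,0,0,0,0.022],
    [0.61,-0.2,0,0,0,0.026],
  ],
)

```text
time_s: 12.9
ee_pos: [569.5, -171.7, 38.5]
eef_rot: [-180.0, 0.1, -12.5]
force: [-4.9, 0.3, 3.6]
opening: 0.002
grip_force: 2.6
```

>>> servo_tool(
  steps=[
    [0.07,-0.015,0,0,0,0.003],
    [0.14,-0.03,0,0,0,0.006],
    [0.2,-0.04,0,0,0,0.008],
  ],
)

```text
time_s: 13.15
ee_pos: [571.6, -172.3, 38.5]
eef_rot: [180.0, 0.1, -12.1]
force: [-5.3, -0.9, 3.0]
opening: 0.001
grip_force: 2.6
```

>>> servo_tool(
  steps=[
    [0.07,-0.015,0,0,0,0.003],
    [0.14,-0.03,0,0,0,0.006],
    [0.21,-0.04,0,0,0,0.009],
  ],
)

```text
time_s: 13.4
ee_pos: [573.7, -172.9, 38.5]
eef_rot: [180.0, 0.1, -11.5]
force: [-5.5, -1.7, 2.1]
opening: 0.003
grip_force: 2.6
```

>>> servo_tool(
  steps=[
    [0.07,-0.014,0,0,0,0.003],
    [0.14,-0.028,0,0,0,0.006],
    [0.21,-0.04,0,0,0,0.009],
  ],
)

```text
time_s: 13.65
ee_pos: [575.8, -173.5, 38.5]
eef_rot: [179.9, 0.1, -11.0]
force: [-6.0, -1.7, 2.2]
opening: 0.005
grip_force: 2.6
```

>>> servo_tool(
  steps=[
    [0.07,-0.014,0,0,0,0.003],
    [0.14,-0.028,0,0,0,0.006],
    [0.21,-0.04,0,0,0,0.009],
  ],
)

```text
time_s: 13.9
ee_pos: [577.9, -174.1, 38.4]
eef_rot: [179.9, 0.1, -10.5]
force: [-6.2, -2.3, 2.3]
opening: 0.005
grip_force: 2.6
```

>>> servo_tool(
  steps=[
    [0.07,-0.013,0,0,0,0.003],
    [0.14,-0.026,0,0,0,0.006],
    [0.2,-0.037,0,0,0,0.008],
  ],
)

```text
time_s: 14.15
ee_pos: [579.9, -174.7, 38.5]
eef_rot: [179.9, 0.1, -10.0]
force: [-6.4, -2.0, 1.4]
opening: 0.008
grip_force: 2.6
```

>>> servo_tool(
  steps=[
    [0.07,-0.012,0,0,0,0.003],
    [0.14,-0.025,0,0,0,0.006],
    [0.2,-0.035,0,0,0,0.008],
  ],
)

```text
time_s: 14.4
ee_pos: [582.0, -175.2, 38.4]
eef_rot: [179.9, 0.1, -9.6]
force: [-5.8, -3.2, 1.2]
opening: 0.007
grip_force: 2.7
```

>>> servo_tool(
  steps=[
    [0.07,-0.01,0,0,0,0.003],
    [0.14,-0.02,0,0,0,0.006],
    [0.21,-0.03,0,0,0,0.009],
  ],
)

```text
time_s: 14.65
ee_pos: [583.9, -175.2, 38.3]
eef_rot: [179.9, 0.1, -9.1]
force: [-5.6, -2.0, 1.3]
opening: 0.004
grip_force: 2.6
```

>>> servo_tool(
  steps=[
    [0.07,-0.01,0,0,0,0.003],
    [0.14,-0.022,0,0,0,0.006],
    [0.21,-0.032,0,0,0,0.009],
  ],
)

```text
time_s: 14.9
ee_pos: [586.0, -175.6, 38.3]
eef_rot: [179.9, 0.1, -8.6]
force: [-6.2, -2.9, 1.7]
opening: 0.009
grip_force: 2.6
```

>>> servo_tool(
  steps=[
    [0.07,-0.01,0,0,0,0.003],
    [0.14,-0.02,0,0,0,0.006],
    [0.21,-0.028,0,0,0,0.009],
  ],
)

```text
time_s: 15.15
ee_pos: [588.2, -176.1, 38.3]
eef_rot: [179.9, 0.1, -8.0]
force: [-4.3, -4.3, 0.7]
opening: 0.007
grip_force: 2.6
```

>>> servo_tool(
  steps=[
    [0.07,-0.03,0,0,0,0.003],
    [0.14,-0.06,0,0,0,0.006],
    [0.2,-0.09,0,0,0,0.008],
  ],
)

```text
time_s: 15.4
ee_pos: [589.7, -176.5, 38.3]
eef_rot: [180.0, 0.1, -7.6]
force: [-7.4, -1.9, 2.8]
opening: 0.003
grip_force: 3.2
```

>>> servo_tool(
  steps=[
    [0.03,-0.006,0,0,0,0.001],
    [0.06,-0.012,0,0,0,0.002],
    [0.06,-0.012,0,0,0,0.002],
  ],
)

```text
time_s: 15.65
ee_pos: [590.0, -176.6, 38.3]
eef_rot: [180.0, 0.2, -7.5]
force: [-6.7, -1.4, 1.9]
opening: 0.005
grip_force: 3.3
```

>>> servo_tool(
  steps=[
    [0.03,-0.006,0,0,0,0.001],
    [0.06,-0.012,0,0,0,0.002],
    [0.06,-0.012,0,0,0,0.002],
  ],
)

```text
time_s: 15.9
ee_pos: [590.3, -176.6, 38.3]
eef_rot: [180.0, 0.2, -7.4]
force: [-8.0, -2.0, 2.1]
opening: 0.007
grip_force: 3.6
```

>>> servo_tool(
  steps=[
    [0.03,-0.004,0,0,0,0.001],
    [0.04,-0.006,0,0,0,0.001],
    [0.04,-0.006,0,0,0,0.001],
    [0.04,-0.006,0,0,0,0.001],
  ],
)

```text
time_s: 16.23
ee_pos: [590.5, -176.7, 38.3]
eef_rot: [180.0, 0.2, -7.3]
force: [-6.8, -2.1, 3.4]
opening: 0.006
grip_force: 3.8
```

>>> servo_tool(
  steps=[
    [0.03,-0.004,0,0,0,0.001],
    [0.06,-0.008,0,0,0,0.001],
    [0.06,-0.008,0,0,0,0.001],
  ],
)

```text
time_s: 16.48
ee_pos: [590.8, -176.7, 38.3]
eef_rot: [180.0, 0.3, -7.2]
force: [-8.5, -1.5, 4.0]
opening: 0.004
grip_force: 4.1
```

>>> servo_tool(
  steps=[
    [0,0,0,0,0,0],
  ],
)

```text
time_s: 16.57
ee_pos: [590.8, -176.7, 38.3]
eef_rot: [180.0, 0.3, -7.2]
force: [-8.2, -2.1, 2.8]
opening: 0.002
grip_force: 4.0
```

>>> servo_tool(
  steps=[
    [0,0,0,0,0,0],
  ],
)

```text
time_s: 16.65
ee_pos: [590.8, -176.7, 38.3]
eef_rot: [180.0, 0.3, -7.2]
force: [-8.2, -2.1, 3.4]
opening: 0.007
grip_force: 4.0
```

>>> servo_tool(
  steps=[
    [0.03,-0.004,0,0,0,0.001],
    [0.06,-0.008,0,0,0,0.001],
    [0.08,-0.011,0,0,0,0.001],
    [0.08,-0.011,0,0,0,0.001],
  ],
)

```text
time_s: 16.98
ee_pos: [591.1, -176.8, 38.3]
eef_rot: [180.0, 0.3, -7.2]
force: [-9.9, -1.6, 4.9]
opening: 0.008
grip_force: 4.5
```

>>> servo_tool(
  steps=[
    [0,0,0,0,0,0],
  ],
)

```text
time_s: 17.07
ee_pos: [591.1, -176.8, 38.3]
eef_rot: [180.0, 0.3, -7.2]
force: [-8.5, -1.8, 4.0]
opening: 0.007
grip_force: 4.5
```

>>> servo_tool(
  steps=[
    [0,0,0,0,0,0],
  ],
)

```text
time_s: 17.15
ee_pos: [591.1, -176.8, 38.3]
eef_rot: [180.0, 0.3, -7.2]
force: [-10.1, -2.2, 4.2]
opening: 0.006
grip_force: 4.5
```

Push averages about 9.2 N, so the squeeze is about 12 N. Now I back straight off along the bar's −x and lift.

>>> servo_tool(
  steps=[
    [-0.1,0.013,0,0,0,0],
    [-0.25,0.03,0,0,0,0],
    [-0.5,0.06,0,0,0,0],
    [-1,0.12,0,0,0,0],
    [-2,0.25,0,0,0,0],
    [-4,0.5,0,0,0,0],
    [-6,0.7,0,0,0,0],
    [-8,0.9,0,0,0,0],
    [-8,0.9,3,0,0,0],
    [-8,0.9,6,0,0,0],
    [-8,0.9,9,0,0,0],
    [-8,-1,12,0,0,0],
    [-9,-4,14,0,0,0],
    [-10,-7,14,0,0,0],
    [-10,-10,14,0,0,0],
    [-10,-13,14,0,0,0],
    [-10,-13,14,0,0,0],
    [-10,-13,14,0,0,0],
  ],
)

```text
time_s: 18.65
ee_pos: [494.6, -308.4, 179.0]
eef_rot: [179.9, -0.2, -7.4]
force: [-0.1, 0.9, 0.4]
opening: 0.004
grip_force: 0.0
```

```bash
python3 - <<'E'
from h import *
s=manip.read_state();print(s['ee_pos'],s['force'])
d=snap('side','side5'); t=snap('top','top5')
cv2.imwrite('pics/s5z.png',np.hstack([cv2.resize(d['color'][120:260,220:360,::-1],(390,390)),cv2.resize(t['color'][100:220,270:390,::-1],(390,390))]))
E
```

```text
[ 494.59262785 -308.38981548  178.97424259] [-0.14413898  0.88379947  0.43426633]
```

View pics/s5z.png

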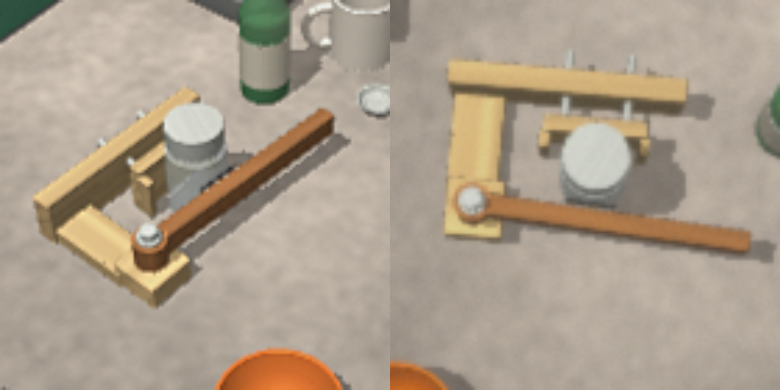

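The pictures show the jar upright between the cheeks of the rest, lid at (597,155) in the top crop, with the bar's pad against it and the robot clear.

```bash
python3 -c "
from bench import manip
print(manip.finish_job())"
```

```text
the job is handed in; nothing more can be done
None
```

The job is handed in, verdict not shown: the jar stands upright against the back rest and the bar is shut on it. I pushed with about 9 N (an estimated 12 N squeeze), then released it; the grip left after release wasn't measured. I saw no bystander move.

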